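# Set a name plate over the code reader

### The job

With the fingertips, push the flat rectangular name plate along the raised loading ledge, towards the far edge with the three gauge pins, until its front end sticks out 35 mm past that edge (level with the tips of the pins) and lies square to it. Only slide it: do not pick it up or let it fall. Leave the round cover, the jar and the locator where they stand, and finish clear of everything.

Things in the scene. Friction and masses are not known exactly. Their poses are not given: they have to be found in the camera images.
- ledge: fixed loading ledge, orange-brown board on an aluminium foot. Origin at bench level; its flat top, 60 mm up, no rim, spans x -150 to +100 mm, y -170 to +170 mm. Its +x edge, facing away from the robot within 0.4 rad, is the working edge: three dark steel gauge pins 8 mm thick stick out 35 mm from it, 5 mm below the top, at y -160, 0, +160. A black reader bar 18 mm high lies below them
- ledge_edge (a point): middle of the ledge's working edge, on the top surface (60 mm above the bench); axes as the ledge: x points outward past the edge, y along the edge, z up. Pin tips lie at x = +35 mm
- plate: loose rectangular steel-grey name plate, 110 mm (its x) by 90 mm (its y) by 6 mm thick, about 0.12 to 0.24 kg, with four dark dots at the corners, lying flat on the ledge in its left or right half; slides with ordinary friction. Origin at the centre of its underside; its x points towards the working edge, turned by up to 0.3 rad from the ledge's x at the start
- plate_front (a point): middle of the plate's front end (the 90 mm side nearer the working edge), at its underside, 55 mm ahead of the plate's origin; axes as the plate
- cover: loose round steel-grey cover disc, 84 mm across and 6 mm thick, lying in the other half of the ledge; to be left alone. Origin at the centre of its underside
- jar: loose jar 48 mm across and 60 mm high with a white cap, standing on the bench beyond the ledge's +y end; to be left alone. Origin at the centre of its underside
- locator: loose steel locator pin, 36 mm across at the foot and 20 mm above, 50 mm high, standing on the bench beyond the ledge's -y end; to be left alone. Origin at the centre of its underside
Not all that is in view belongs to the job. What is shaped like the plate but orange is not meant.

How it is judged (in metres and radians):
At the end, for the whole second after the job is handed in: the plate lies flat and still on the ledge, wholly between the ledge's two ends, the middle of its front end 29 to 41 mm past the working edge, square to the edge within 0.1 rad (x of plate_front in the frame of ledge_edge between 0.029 and 0.041 m and angle between the x axis of plate and the x axis of ledge, either way round below 0.1 rad and y of plate in the frame of ledge between -0.125 and 0.125 m and z of plate in the frame of ledge between 0.056 and 0.064 m and angle between plate's own z axis and vertical below 0.05 rad and linear speed of plate below 0.01 m/s); the robot touches nothing.
It fails at once if the plate is lifted more than 12 mm off the ledge, tipped by more than 0.2 rad, or dropped (z of plate in the frame of ledge above 0.072 m or z of plate in the frame of ledge below 0.045 m or angle between plate's own z axis and vertical above 0.2 rad).
It fails at once if the plate slides out past 60 mm over the edge (x of plate_front in the frame of ledge_edge above 0.06 m).
It fails at once if the round cover is moved by more than 12 mm (distance of cover from where it was at the start of the episode above 0.012 m).
It fails at once if the jar or the locator is moved by more than 12 mm (distance of any of jar, locator from where it was at the start of the episode above 0.012 m).
It also fails if it takes over 38 s, if anything falls off the work surface, if the arm or the gripper's body presses on something with over 40 N, if the wrist force passes 120 N, or if a joint passes its speed limit or range.

### The arm

A 7-joint arm with a two-finger parallel gripper is mounted at the origin on the work surface. World frame = base frame: x ahead of the robot, y to its left, z up, the work surface at z = 0. Lengths are in m, angles in degrees, forces in N, time in s.
With the tool pointing down it reaches from about 0.425 to 0.875 m from the base axis. Payload 4.7 kg.
Tool frame: the origin (TCP) lies midway between the tips of the shut fingers; the grasp point (between the pads) lies 19 mm behind it; z points along the fingers, y is the line along which they close (so a half turn about z gives the same grasp; the last joint's range is limited). The gripper opens to 87 mm and grips with 3 to 60 N. Pads are 19 mm wide; open, the fingers measure 117 mm over their backs; the gripper's body (75 mm by 190 mm) begins 51 mm behind the grasp point.
Start: joints at [77.928, 18.392, -4.016, 83.108, 1.295, 78.541, -3.26], TCP at [0.145, -0.634, 0.223] pointing down, gripper open.
Joint ranges: [-163.93, 163.93], [-17.29, 119.83], [-79.2, 71.16], [3.27, 140.29], [-89.18, 269.18], [5.43, 117.66], [-154.24, 154.24]. Speed limits (degrees/s): [147.25, 147.25, 180, 180, 180, 180, 180].

### API

Orientations are given as [roll, pitch, yaw] about the fixed x, y, z axes, in that order (R = Rz(yaw) Ry(pitch) Rx(roll)).
In Python, from cell import env gives the robot as it stands. The module is installed in compiled form; this text tells all that it offers.
- The arm moves only by the tool step_arm, never from a script. Its argument "rows" is a list of rows, each an object with "angular": the turn, a rotation vector about the tool's x, y, z in units of pi rad (1.0 is pi rad), a list of three; "slide": the shift along the tool's x, y, z in units of 500 mm (1.0 is 500 mm), a list of three; "jaw": the opening, from 0 (shut) to 1 (fully open). A call has 1 to 10 rows; each row shifts and turns the commanded pose from where the row before left it, along the tool's axes as they then stand; what a row does not reach is not made up. A row lasts 1/8 s, in which the tool goes at most 62.5 mm and 10.7 degrees, less where a joint would pass 70% of its speed; a pose out of reach is approached as far as the arm can. A call with a number of a shift or a turn outside -1 to 1 is refused whole. A call with a gripper value outside its range is refused whole. The fingers move at their own pace and stop on an object; "newtons" is the grip in N (left out, the last holds). Time passes only in rows, so rows that do not move let the fingers close. It gives the time, the measured TCP pose, the force, the opening and the grip force at its end, in the units of the state.
- env.get_obs(): the state, without advancing time (a new reading comes with each control period).
- env.read_camera(name): name is "scene" or "side" or "wrist"; returns the picture (480x640x3 uint8, red, green, blue); there is no depth.
- env.camera_info(name): a dict with "fx", "fy", "cx", "cy" (pixels), "R" (3x3) and "t" (3): a world point X has camera coordinates R X + t. Camera axes: x right, y down, z forward; pixel columns grow to the right and rows downward; lengths in m; the calibration is good to about 2 mm. A picture is of the moment at which its call begins: read the wrist's pose just before it. camera_info takes no time and is no camera call; for the wrist camera it gives the pose at the moment of the call.
- env.sign_off(): hands the job in; it is judged then, once.
The state is a dict: "time_s": time; "qpos": joint angles; "joint_velocities": joint speeds; "effort": joint torques, N m; "tool_pos": TCP position; "tool_rot": TCP orientation; "force": force on the tool from outside, world axes, zero at the start; "wrist_torque": the same for the moment, N m; "grip_width": finger opening in m; "grasp_force": force on a finger pad.
Only numpy, scipy, OpenCV 4.12 (cv2) and the standard library are available. Lean on these libraries where they do the work, as an engineer would, in place of code of your own. Each camera call takes 0.05 s, during which the arm holds its last target. There are 200 camera calls.

## Working session

There is one attempt and no reset: what is moved stays moved. The work goes in short steps, Python scripts to look and compute and a tool call to move; the robot and the scene stay as the last step left them, time stands still between calls to the robot, and variables do not carry over. Pictures are saved under pics/ and viewed, at most 10 in all, crops included, and the job is handed in when it is done.

Besides the shell and the picture viewer there is one more tool, called after ">>>" by a JSON object that holds its "op" and its "data", one argument or row to a line. step_arm: Moves the arm, as the interface text tells. Shifts and turns lie within -1 to 1; 1 stands for 500 mm of shift or pi rad of turn. Its arguments: {"type":"object","properties":{"rows":{"type":"array"},"newtons":{"type":"number"}},"required":["rows"]}

```bash
mkdir -p pics
python3 - <<'E'
from cell import env
import cv2
o=env.get_obs();print(o)
for n in("scene","side"):
    i=env.read_camera(n);cv2.imwrite(f"pics/{n}0.png",i[:,:,::-1]);print(env.camera_info(n))
E
```

```text
{'time_s': 0.0, 'qpos': array([77.92843009, 18.44011407, -4.01796371, 83.17383787,  1.29394785,
       78.54268729, -3.25927468]), 'joint_velocities': array([-0.02457247,  0.0416257 , -0.09183234,  0.03903549,  0.0474672 ,
        0.02134666, -0.0342323 ]), 'effort': array([ 5.84190111e-04, -4.91289711e+01, -4.03626384e-01, -3.12526560e+01,
       -6.39874907e-02,  4.38158121e-02,  1.78639871e-04]), 'tool_pos': array([ 0.14474252, -0.63310543,  0.22145923]), 'tool_rot': array([-1.79888558e+02,  4.00097263e-03,  1.28841233e+01]), 'force': array([ 0.45653149, -0.31909686, -0.28609308]), 'wrist_torque': array([ 0.03114915,  0.03885952, -0.01253687]), 'grasp_force': 0.0, 'grip_width': 0.08702621349179841}
{'fx': 456.16453380149244, 'fy': 456.16453380149244, 'cx': 315.80889584910534, 'cy': 243.0088160838746, 'R': array([[-0.41900016,  0.90784928,  0.01576517],
       [ 0.65466501,  0.31408795, -0.68757726],
       [-0.62916817, -0.27777408, -0.72594006]]), 't': array([ 0.20163091, -0.29225658,  1.23152744])}
{'fx': 466.5253829280764, 'fy': 466.5253829280764, 'cx': 316.080508264694, 'cy': 237.8193159813459, 'R': array([[ 0.99759373, -0.06862359, -0.0098765 ],
       [-0.06008009, -0.78457894, -0.61711124],
       [ 0.03459949,  0.61621968, -0.78681394]]), 't': array([-0.51259647,  0.07492309,  1.02446867])}
```

View pics/scene0.png

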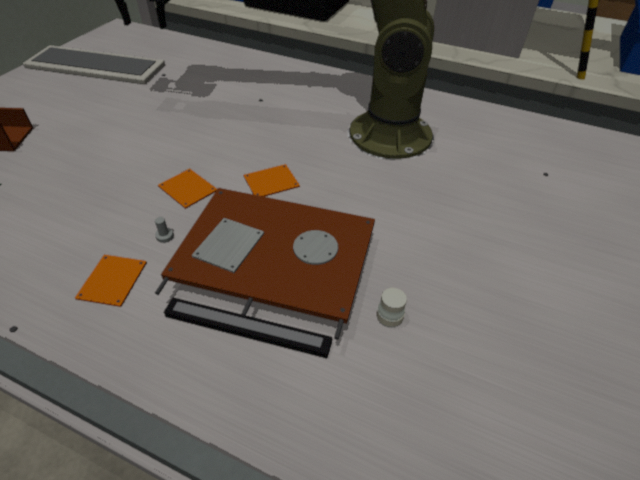

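View pics/side0.png

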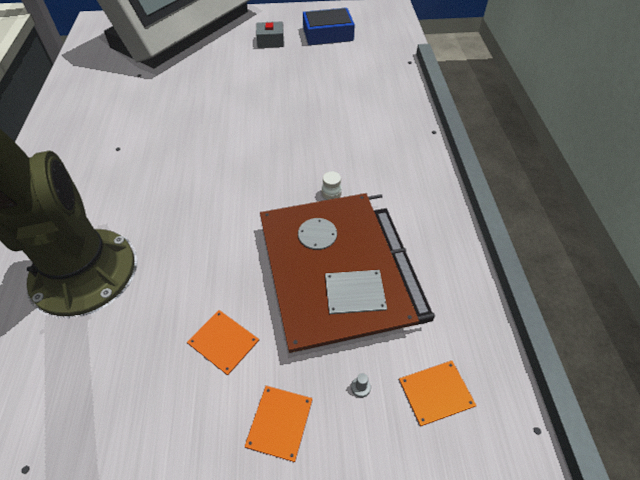

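The pictures show the plate in the -y half: in scene its corners are near (227,219), (264,233), (237,270), (193,257), and in side near (326,273), (381,270), (386,310), (330,313). The cover is in the +y half. The ledge corners in scene are near (219,190), (375,218), (346,320), (166,278).

```bash
cat > h.py <<'E'
from cell import env
import numpy as np, cv2
from scipy.optimize import least_squares
def back(n,px,z):
    c=env.camera_info(n);R,t=c["R"],c["t"];px=np.atleast_2d(px)
    d=np.c_[(px[:,0]-c["cx"])/c["fx"],(px[:,1]-c["cy"])/c["fy"],np.ones(len(px))]@R
    o=-R.T@t
    return (o+d*((z-o[2])/d[:,2])[:,None])[:,:2]
def pose(obs,loc):
    f=lambda p:(np.array([[np.cos(p[2]),-np.sin(p[2])],[np.sin(p[2]),np.cos(p[2])]])@loc.T).T+p[:2]-obs
    r=least_squares(lambda p:f(p).ravel(),[*obs.mean(0),0.]);return r.x,np.abs(r.fun).max()
def plate(n,img,poly):
    "plate rectangle: grey blob within pixel polygon, back-projected to its top"
    hsv=cv2.cvtColor(img,cv2.COLOR_RGB2HSV)
    m=((hsv[:,:,1]<90)&(hsv[:,:,2]>70)).astype(np.uint8)
    k=np.zeros_like(m);cv2.fillPoly(k,[np.array(poly,np.int32)],1);m&=k
    cs,_=cv2.findContours(m,cv2.RETR_EXTERNAL,cv2.CHAIN_APPROX_NONE)
    c=max(cs,key=cv2.contourArea)[:,0]
    w=back(n,c,0.066)
    return w,cv2.minAreaRect((w*1000).astype(np.float32))
E
python3 - <<'E'
from h import *
L={"scene":[(219,190),(375,218),(346,320),(166,278)],"side":[(289,350),(261,212),(366,195),(420,326)]}
P={"scene":[(227,219),(264,233),(237,270),(193,257)],"side":[(330,313),(326,273),(381,270),(386,310)]}
loc=np.array([[-.15,-.17],[-.15,.17],[.1,.17],[.1,-.17]])
for n in L:
    img=cv2.imread(f"pics/{n}0.png")[:,:,::-1].copy()
    g=cv2.cvtColor(img,cv2.COLOR_RGB2GRAY)
    c=cv2.cornerSubPix(g,np.float32(L[n]),(4,4),(-1,-1),(3,30,.01))
    for cc in(np.float32(L[n]),c):
        w=back(n,cc,.06);print(n,cc.tolist(),w.round(4).tolist(),pose(w,loc))
    p=np.array(P[n],float);p=p.mean(0)+(p-p.mean(0))*1.2
    w,r=plate(n,img,p);print(r,cv2.boxPoints(r).round(1).tolist())
    print("cover",back(n,{"scene":(316,247),"side":(318,233.5)}[n],.066))
    print("jar,loc top",back(n,{"scene":[(394,297)],"side":[(332,178)]}[n],.06),back(n,{"scene":[(160,220)],"side":[(362,377)]}[n],.05))
E
```

```text
scene [[219.0, 190.0], [375.0, 218.0], [346.0, 320.0], [166.0, 278.0]] [[0.4528, -0.2409], [0.3903, 0.0882], [0.6414, 0.1275], [0.696, -0.1926]] (array([ 0.56972613, -0.05004441,  0.17744973]), np.float64(0.0074545552406138915))
scene [[219.5515899658203, 187.45901489257812], [374.5326232910156, 218.753662109375], [348.352294921875, 321.479248046875], [165.2682647705078, 281.47607421875]] [[0.4452, -0.2445], [0.3928, 0.0881], [0.6424, 0.1321], [0.7029, -0.1889]] (array([ 0.57041095, -0.04884492,  0.17938853]), np.float64(0.009377665111583111))
((581.5595703125, -136.39500427246094), (114.86151123046875, 92.23611450195312), 0.4356899559497833) [[523.7999877929688, -90.69999694824219], [524.5, -182.89999389648438], [639.2999877929688, -182.10000610351562], [638.5999755859375, -89.80000305175781]]
cover [[0.51910371 0.01673209]]
jar,loc top [[0.56254824 0.18430088]] [[ 0.57386655 -0.30368966]]
side [[289.0, 350.0], [261.0, 212.0], [366.0, 195.0], [420.0, 326.0]] [[0.4486, -0.2442], [0.3968, 0.0918], [0.6385, 0.1254], [0.6938, -0.2142]] (array([ 0.56915021, -0.0566398 ,  0.14771261]), np.float64(0.004515058208162448))
side [[287.7977294921875, 351.8145446777344], [259.25738525390625, 211.66079711914062], [368.89031982421875, 197.78802490234375], [418.4361267089844, 324.3073425292969]] [[0.4463, -0.2475], [0.3928, 0.0931], [0.644, 0.1161], [0.6916, -0.2106]] (array([ 0.56844149, -0.05872742,  0.13976247]), np.float64(0.007411930162201652))
((581.3147583007812, -132.2582244873047), (111.3855209350586, 92.33673095703125), 0.5414304733276367) [[525.2000122070312, -86.5999984741211], [526.0999755859375, -179.0], [637.4000244140625, -177.89999389648438], [636.5999755859375, -85.5999984741211]]
cover [[0.51968355 0.01558895]]
jar,loc top [[0.56530461 0.18672695]] [[ 0.57464364 -0.29975314]]
```

```bash
cat >> h.py <<'E'
LOC=np.array([[-.15,-.17],[-.15,.17],[.1,.17],[.1,-.17]])
def tf(p,loc):
    return (np.array([[np.cos(p[2]),-np.sin(p[2])],[np.sin(p[2]),np.cos(p[2])]])@np.asarray(loc).T).T+p[:2]
def proj(n,w,z):
    c=env.camera_info(n);X=np.c_[w,np.full(len(w),z)]
    q,_=cv2.projectPoints(X,cv2.Rodrigues(c["R"])[0],c["t"],np.array([[c["fx"],0,c["cx"]],[0,c["fy"],c["cy"]],[0,0,1]]),None);return q[:,0]
E
python3 - <<'E'
from h import *
from scipy.ndimage import map_coordinates,gaussian_filter
tot=[]
for n in("scene","side"):
    img=cv2.imread(f"pics/{n}0.png")[:,:,::-1].copy().astype(float)
    ch=[gaussian_filter(img[:,:,i],.7) for i in range(3)]
    p=np.array([.5695,-.055,.16])
    for it in range(8):
        A=[]
        H=.012 if it<3 else .006
        for i in range(4):
            a,b=LOC[i],LOC[(i+1)%4]
            d=(b-a)/np.linalg.norm(b-a);nr=np.array([-d[1],d[0]])  # outward or inward
            if nr@((a+b)/2)<0:nr=-nr
            for s in np.linspace(.05,.95,60):
                m=a+(b-a)*s;off=np.arange(-H,H,.0005)
                w=tf(p,m+off[:,None]*nr);q=proj(n,w,.06)
                v=np.array([map_coordinates(c,[q[:,1],q[:,0]],order=1) for c in ch])
                # inside is board-top red: first (innermost) strong gradient
                g=np.abs(np.diff(v,axis=1)).sum(0);k=np.argmax(g)
                st=np.where(g>.5*g.max())[0]
                A.append((i,m,nr,off[k]+.00025))
        res=lambda x:[ (tf(x,m)-tf(p,m+o*nr))@(tf(p,nr)-p[:2]) for i,m,nr,o in A]
        p=least_squares(res,p,loss="soft_l1",f_scale=.001).x
    r=np.array(res(p));I=np.array([a[0] for a in A])
    print(n,p,[ (np.median(r[I==i]).round(4),r[I==i].std().round(4)) for i in range(4)])
    q=proj(n,tf(p,LOC),.06);x0,y0=q.min(0).astype(int)-12
    big=cv2.resize(img[y0:y0+190,x0:x0+250,::-1].astype(np.uint8),None,fx=3,fy=3,interpolation=cv2.INTER_CUBIC)
    cv2.polylines(big,[((q-[x0,y0]+.5)*3).astype(np.int32)],True,(255,255,0),1)
    cv2.imwrite(f"pics/{n}fit.png",big)
    tot.append(p)
E
```

```text
scene [ 0.56995122 -0.05354424  0.16622426] [(np.float64(-0.0027), np.float64(0.0011)), (np.float64(-0.0022), np.float64(0.0009)), (np.float64(-0.0052), np.float64(0.0014)), (np.float64(-0.0018), np.float64(0.0007))]Traceback (most recent call last):
  File "<stdin>", line 17, in <module>
  File "h.py", line 25, in proj
    c=env.camera_info(n);X=np.c_[w,np.full(len(w),z)]
ValueError: time passes only in moves, steps and waits
```

View pics/scenefit.png

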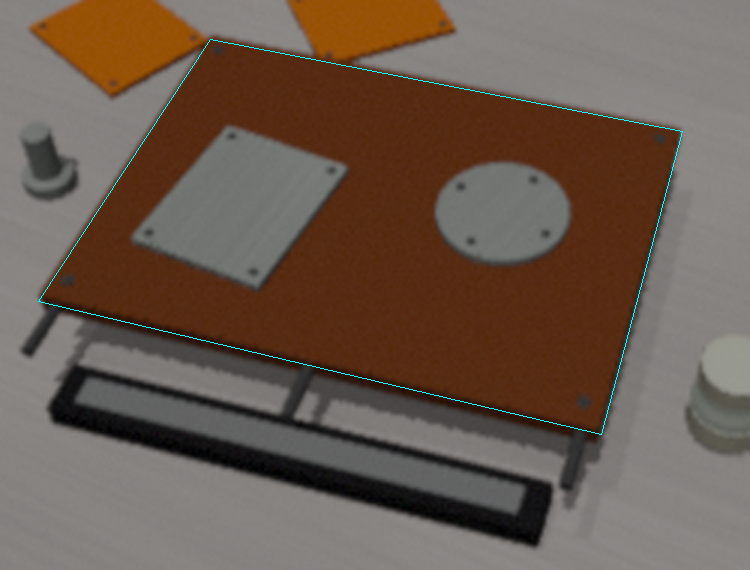

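The fitted outline lies on the ledge top. The plate sits left in the crop, turned about -0.16 rad relative to the ledge, and the cover is well clear on the right. I'll move above the spot behind the plate, with the two fingers set 40 mm apart as a square two-point pusher.

>>> {"op": "step_arm", "data": {
  "rows": [
    {"slide":[0.08,-0.07,0],"angular":[0,0,0.01],"jaw":0.46},
    {"slide":[0.08,-0.07,0],"angular":[0,0,0.01],"jaw":0.46},
    {"slide":[0.08,-0.07,0],"angular":[0,0,0],"jaw":0.46},
    {"slide":[0.08,-0.07,0],"angular":[0,0,0],"jaw":0.46},
    {"slide":[0.08,-0.07,0],"angular":[0,0,0],"jaw":0.46},
    {"slide":[0.08,-0.07,0],"angular":[0,0,0],"jaw":0.46},
    {"slide":[0.08,-0.07,0],"angular":[0,0,0],"jaw":0.46},
    {"slide":[0.08,-0.07,0],"angular":[0,0,0],"jaw":0.46},
    {"slide":[0.08,-0.07,0],"angular":[0,0,0],"jaw":0.46},
    {"slide":[0.08,-0.07,0],"angular":[0,0,0],"jaw":0.46}
  ]
}}

```text
time_s: 1.35
tool_pos: [0.4799, -0.2192, 0.2223]
tool_rot: [180.0, 0.0, 9.3]
force: [1.0, -0.6, 0.1]
grip_width: 0.0403
grasp_force: 0.0
```

```bash
sed -i 's/env\.camera_info(n)/info(n)/; s/^def back/from functools import lru_cache\ninfo=lru_cache(env.camera_info)\ndef back/' h.py
cat >> h.py <<'E'
from scipy.ndimage import map_coordinates,gaussian_filter
def ledge(n,img,p,its=6):
    ch=[gaussian_filter(img[:,:,i].astype(float),.7) for i in range(3)]
    for it in range(its):
        A=[];H=.012 if it<3 else .006
        for i in range(4):
            a,b=LOC[i],LOC[(i+1)%4];nr=np.sign(a+b)*(np.abs(a+b)>.25)
            nr=[[-1.,0],[0,1.],[1.,0],[0,-1.]][i];nr=np.array(nr)
            for s in np.linspace(.05,.95,40):
                m=a+(b-a)*s;off=np.arange(-H,H,.0005)
                q=proj(n,tf(p,m+off[:,None]*nr),.06)
                v=np.array([map_coordinates(c,[q[:,1],q[:,0]],order=1) for c in ch])
                A.append((i,m,nr,off[np.argmax(np.abs(np.diff(v,axis=1)).sum(0))]+.00025))
        res=lambda x:[(tf(x,m)-tf(p,m+o*nr))@(tf(p,nr)-p[:2]) for i,m,nr,o in A]
        p=least_squares(res,p,loss="soft_l1",f_scale=.001).x
    r=np.array(res(p));I=np.array([a[0] for a in A])
    return p,[np.median(r[I==i]).round(4) for i in range(4)]
E
python3 - <<'E'
from h import *
o=env.get_obs();print(o["time_s"],o["tool_pos"],o["tool_rot"],o["grip_width"],o["force"])
img=cv2.imread("pics/side0.png")[:,:,::-1].copy()
p,r=ledge("side",img,np.array([.5695,-.055,.16]));print(p,r)
q=proj("side",tf(p,LOC),.06);x0,y0=q.min(0).astype(int)-12
t=proj("side",tf(p,[[.135,-.16],[.135,0],[.135,.16]]),.055)
big=cv2.resize(img[y0:y0+190,x0:x0+210,::-1],None,fx=3,fy=3,interpolation=cv2.INTER_CUBIC)
cv2.polylines(big,[((q-[x0,y0]+.5)*3).astype(np.int32)],True,(255,255,0),1)
for a in t: cv2.circle(big,tuple(((a-[x0,y0]+.5)*3).astype(int).tolist()),3,(0,255,0),1)
cv2.imwrite("pics/sidefit.png",big)
E
```

```text
1.35 [ 0.47985702 -0.21923322  0.22231679] [1.79987733e+02 2.14759344e-02 9.26616929e+00] 0.04031673811592573 [ 0.95737546 -0.62612547  0.10106356]
[ 0.56948393 -0.05420803  0.16917606] [np.float64(-0.0022), np.float64(-0.0042), np.float64(-0.0048), np.float64(-0.0032)]
```

View pics/sidefit.png

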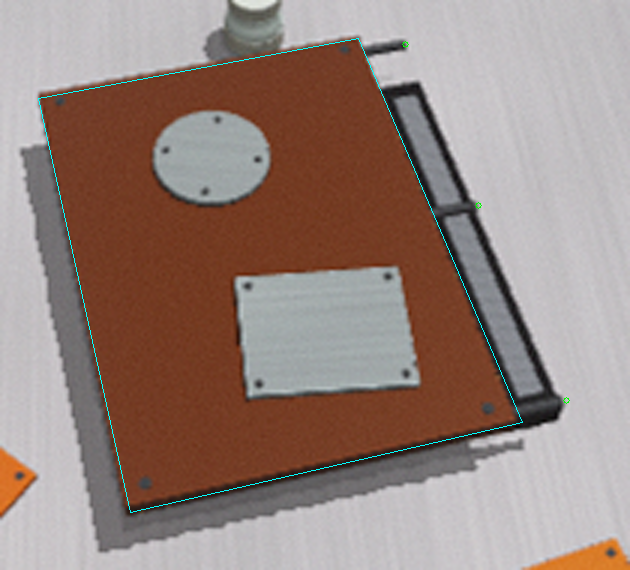

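Both cameras agree: ledge centre (0.570, -0.054), yaw 0.168. In the side crop the outline and the green pin-tip marks fall on the picture.

>>> {"op": "step_arm", "data": {
  "rows": [
    {"slide":[0.02,-0.068,0],"angular":[0,0,-0.002],"jaw":0.46},
    {"slide":[0.02,-0.068,0],"angular":[0,0,0],"jaw":0.46},
    {"slide":[0,0,0.1],"angular":[0,0,0],"jaw":0.46},
    {"slide":[0,0,0.1],"angular":[0,0,0],"jaw":0.46},
    {"slide":[0,0,0.08],"angular":[0,0,0],"jaw":0.46},
    {"slide":[0,0,0.02],"angular":[0,0,0],"jaw":0.46},
    {"slide":[0,0,0],"angular":[0,0,0],"jaw":0.46}
  ]
}}

```text
time_s: 2.22
tool_pos: [0.4879, -0.1503, 0.0727]
tool_rot: [-180.0, 0.0, 9.6]
force: [0.0, -0.4, 0.5]
grip_width: 0.0398
grasp_force: 0.0
```

```bash
cat >> h.py <<'E'
PL=np.array([.5697,-.0539,.168])
def inledge(w):
    w=np.atleast_2d(w)-PL[:2];c,s=np.cos(PL[2]),np.sin(PL[2]);return w@np.array([[c,-s],[s,c]])
E
python3 - <<'E'
from h import *
o=env.get_obs();print(o["tool_pos"],o["tool_rot"],o["force"],inledge(o["tool_pos"][:2]))
img=env.read_camera("side")
cv2.imwrite("pics/side1.png",cv2.resize(img[150:370,220:480,::-1],None,fx=2.5,fy=2.5))
E
```

```text
[ 0.4878875  -0.15025952  0.07272698] [-1.79978430e+02  1.52825184e-02  9.64309274e+00] [ 0.00667199 -0.38161012  0.51764765] [[-0.09677303 -0.08132295]]
```

View pics/side1.png

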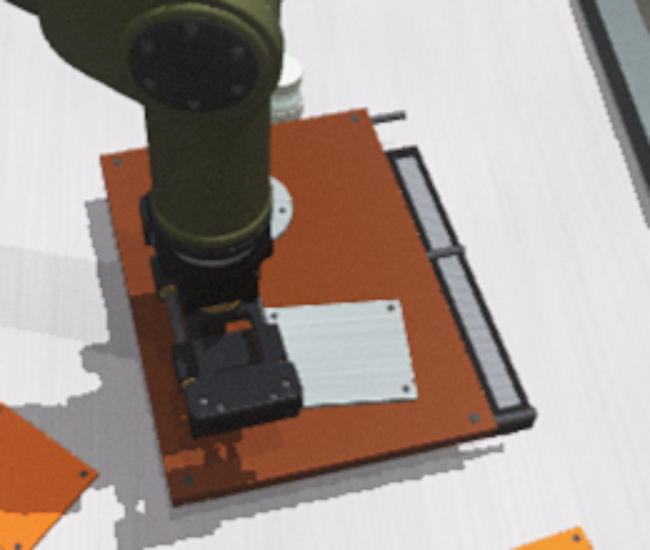

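The gripper is behind the plate, with the plate's right half visible around (345,350), and clear of the cover. Next I lower it to just above the ledge and approach.

>>> {"op": "step_arm", "data": {
  "rows": [
    {"slide":[0,0,0.01],"angular":[0,0,0],"jaw":0.46},
    {"slide":[0,0,0.009],"angular":[0,0,0],"jaw":0.46},
    {"slide":[0.02,0,0],"angular":[0,0,0],"jaw":0.46},
    {"slide":[0.02,0,0],"angular":[0,0,0],"jaw":0.46},
    {"slide":[0.02,0,0],"angular":[0,0,0],"jaw":0.46},
    {"slide":[0.01,0,0],"angular":[0,0,0],"jaw":0.46},
    {"slide":[0.01,0,0],"angular":[0,0,0],"jaw":0.46}
  ]
}}

```text
time_s: 3.15
tool_pos: [0.5272, -0.1437, 0.0629]
tool_rot: [180.0, 0.1, 9.6]
force: [-1.1, -0.5, 0.1]
grip_width: 0.0399
grasp_force: 0.8
```

>>> {"op": "step_arm", "data": {
  "rows": [
    {"slide":[0.01,0,0],"angular":[0,0,0],"jaw":0.46},
    {"slide":[0.01,0,0],"angular":[0,0,0],"jaw":0.46},
    {"slide":[0.01,0,0],"angular":[0,0,0],"jaw":0.46},
    {"slide":[0.01,0,0],"angular":[0,0,0],"jaw":0.46},
    {"slide":[0.01,0,0],"angular":[0,0,0],"jaw":0.46},
    {"slide":[0.01,0,0],"angular":[0,0,0],"jaw":0.46},
    {"slide":[0.01,0,0],"angular":[0,0,0],"jaw":0.46},
    {"slide":[0.01,0,0],"angular":[0,0,0],"jaw":0.46},
    {"slide":[0.01,0,0],"angular":[0,0,0],"jaw":0.46}
  ]
}}

```text
time_s: 4.28
tool_pos: [0.5719, -0.136, 0.063]
tool_rot: [180.0, 0.0, 9.6]
force: [-0.7, -0.6, 0.5]
grip_width: 0.0398
grasp_force: 0.6
```

Run:
```python
from h import *
o=env.get_obs();print(o["tool_pos"],o["force"],inledge(o["tool_pos"][:2]))
a=env.read_camera("side");b=env.read_camera("scene")
cv2.imwrite("pics/side2r.png",a[:,:,::-1]);cv2.imwrite("pics/scene2r.png",b[:,:,::-1])
cv2.imwrite("pics/both2.png",np.hstack([cv2.resize(x[y:y+200,l:l+150,::-1],None,fx=2.6,fy=2.6) for x,y,l in((a,180,300),(b,160,150))]))
```

```text
[ 0.57193082 -0.13603099  0.06301786] [-0.67214621 -0.56227332  0.45078499] [[-0.01153378 -0.0813477 ]]
```

View pics/both2.png

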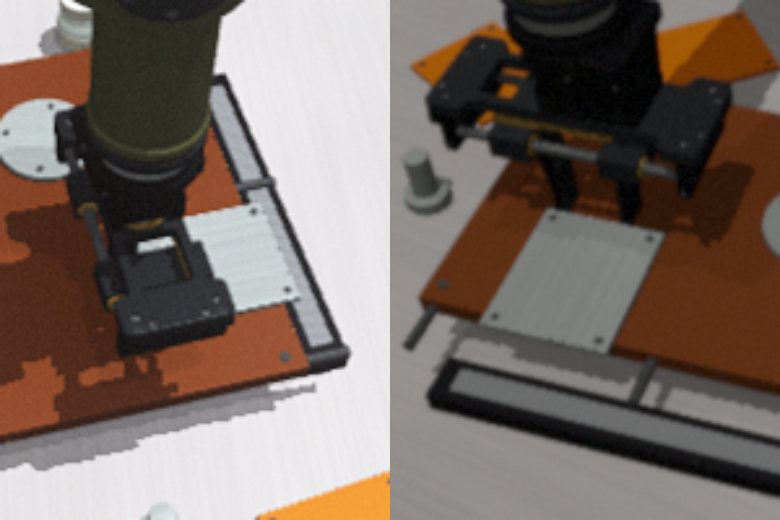

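In scene (right panel) the plate is nearly square to the edge, with corners near (549,209), (664,236), (607,350) and (482,317), and its front overhangs slightly. Both fingers are on its rear end.

```bash
cat >> h.py <<'E'
PLOC=np.array([[-.055,-.045],[-.055,.045],[.055,.045],[.055,-.045]])
def report(w,idx=slice(None)):
    p,r=pose(np.array(w),PLOC[idx]);c=inledge(p[:2])[0]
    print("ledge xy",c.round(4),"front past edge",round(c[0]+.055*np.cos(p[2]-PL[2])-.1,4),"rel yaw",round(p[2]-PL[2],3),"res",round(r,4))
E
python3 - <<'E'
from h import *
px=np.array([(549,209),(664,236),(607,350),(482,317)],float)
px[:,0]-=390;px=px/2.6+[150,160]
w=back("scene",px,.066);print(inledge(w));report(w)
img=cv2.imread("pics/scene2r.png")[:,:,::-1].copy();hs=cv2.cvtColor(img,cv2.COLOR_RGB2HSV)
c=px.mean(0);g=cv2.cvtColor(img,cv2.COLOR_RGB2GRAY)
q=cv2.cornerSubPix(g,np.float32(px),(3,3),(-1,-1),(3,30,.01));print(q-px);report(back("scene",q,.066))
# dots: darkest spots near the inset corners
d=c+(px-c)*.87;d=cv2.cornerSubPix(g,np.float32(d),(3,3),(-1,-1),(3,30,.01));print(inledge(back("scene",d,.066)))
s=np.array([(256,203),(298,300)])/2.6+[300,180];print("side front",inledge(back("side",s,.066)))
print("finger front est",inledge(env.get_obs()["tool_pos"][:2])[0,0]+.0095)
E
```

```text
[[-6.49746183e-05 -1.16372400e-01]
 [ 1.99549953e-03 -2.71788738e-02]
 [ 1.06958591e-01 -2.76850793e-02]
 [ 1.04119970e-01 -1.17994623e-01]]
ledge xy [ 0.0533 -0.0723] front past edge 0.0082 rel yaw -0.017 res 0.0033
[[ 1.16228544 -0.94029471]
 [-0.6285729  -1.682393  ]
 [-0.76836219  0.6077294 ]
 [-1.66084524  1.46391649]]
ledge xy [ 0.0529 -0.0732] front past edge 0.0079 rel yaw -0.012 res 0.0022
[[ 0.0074983  -0.11031359]
 [ 0.00915785 -0.03316197]
 [ 0.1005681  -0.03317102]
 [ 0.0979652  -0.11215634]]
side front [[ 0.10733618 -0.02592053]
 [ 0.10743971 -0.11741058]]
finger front est -0.001435704847323957
```

>>> {"op": "step_arm", "data": {
  "rows": [
    {"slide":[0.01,0,0],"angular":[0,0,0],"jaw":0.46},
    {"slide":[0.01,0,0],"angular":[0,0,0],"jaw":0.46},
    {"slide":[0.01,0,0],"angular":[0,0,0],"jaw":0.46},
    {"slide":[0.01,0,0],"angular":[0,0,0],"jaw":0.46},
    {"slide":[0.008,0,0],"angular":[0,0,0],"jaw":0.46},
    {"slide":[0.004,0,0],"angular":[0,0,0],"jaw":0.46},
    {"slide":[0,0,0],"angular":[0,0,0],"jaw":0.46}
  ]
}}

```text
time_s: 5.25
tool_pos: [0.5976, -0.1316, 0.0631]
tool_rot: [180.0, -0.0, 9.7]
force: [-0.7, 0.1, 1.3]
grip_width: 0.0399
grasp_force: 0.3
```

>>> {"op": "step_arm", "data": {
  "rows": [
    {"slide":[-0.02,0,0],"angular":[0,0,0],"jaw":0.46},
    {"slide":[-0.04,0,0],"angular":[0,0,0],"jaw":0.46},
    {"slide":[-0.02,0,-0.06],"angular":[0,0,0],"jaw":0.46},
    {"slide":[0,0,-0.1],"angular":[0,0,0],"jaw":0.46},
    {"slide":[-0.05,0,-0.08],"angular":[0,0,0],"jaw":0.46},
    {"slide":[-0.08,0,0],"angular":[0,0,0],"jaw":0.46},
    {"slide":[0,0,0],"angular":[0,0,0],"jaw":0.46}
  ]
}}

```text
time_s: 6.12
tool_pos: [0.4912, -0.1507, 0.1834]
tool_rot: [179.9, 0.1, 9.5]
force: [-1.0, -0.0, -0.6]
grip_width: 0.0398
grasp_force: 0.0
```

Run:
```python
from h import *
a=env.read_camera("side");b=env.read_camera("scene")
cv2.imwrite("pics/side3r.png",a[:,:,::-1]);cv2.imwrite("pics/scene3r.png",b[:,:,::-1])
cv2.imwrite("pics/both3.png",np.hstack([cv2.resize(x[y:y+200,l:l+150,::-1],None,fx=2.6,fy=2.6) for x,y,l in((a,180,300),(b,160,150))]))
```

```text
(no output)
```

View pics/both3.png

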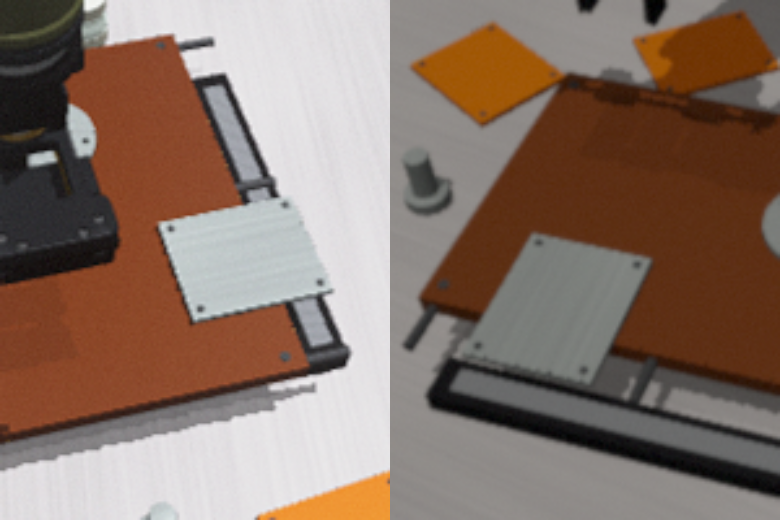

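The plate lies square and overhangs the edge, its front roughly level with the pin tips. Side corners are near (159,224), (289,196), (332,292), (195,323). Scene corners are near (533,233), (651,259), (592,382), (459,355).

Run:
```python
from h import *
S=np.array([(195,323),(159,224),(289,196),(332,292)])/2.6+[300,180]
D=np.array([(201,308),(171,228),(285,205),(318,283)])/2.6+[300,180]
C=(np.array([(533,233),(651,259),(592,382),(459,355)])-[390,0])/2.6+[150,160]
E_=(np.array([(540,242),(637,266),(583,370),(478,346)])-[390,0])/2.6+[150,160]
for n,x in(("side",S),("side",D),("scene",C),("scene",E_)): w=back(n,x,.066);report(w);print(inledge(w).round(4).tolist())
for n,m in(("side",S),("scene",C)):
    im=cv2.imread(f"pics/{n}3r.png")[:,:,::-1].copy();g=cv2.cvtColor(im,cv2.COLOR_RGB2GRAY)
    q=cv2.cornerSubPix(g,np.float32(m),(3,3),(-1,-1),(3,30,.01));report(back(n,q,.066))
tip=np.array([[213,42]])/2.6+[300,180];print("side pin tip y+",inledge(back("side",tip,.055)))
tip=np.array([[411-390,345],[637-390,403]])/2.6+[150,160];print("scene tips",inledge(back("scene",tip,.055)))
print("finger front at stop",inledge([.5976,-.1316])+[.0095,0])
```

```text
ledge xy [ 0.0809 -0.0718] front past edge 0.0359 rel yaw 0.003 res 0.0014
[[0.027, -0.1177], [0.0272, -0.0267], [0.135, -0.0258], [0.1346, -0.117]]
ledge xy [ 0.0816 -0.0699] front past edge 0.0366 rel yaw -0.007 res 0.0102
[[0.0353, -0.1066], [0.0351, -0.0326], [0.1288, -0.0333], [0.1273, -0.1071]]
ledge xy [ 0.08   -0.0728] front past edge 0.0349 rel yaw 0.009 res 0.0016
[[0.0248, -0.1175], [0.025, -0.0283], [0.1332, -0.0272], [0.1368, -0.1181]]
ledge xy [ 0.0795 -0.0726] front past edge 0.0345 rel yaw -0.009 res 0.01
[[0.0314, -0.1091], [0.0337, -0.0353], [0.126, -0.0364], [0.1268, -0.1097]]
ledge xy [ 0.0806 -0.0703] front past edge 0.0356 rel yaw -0.013 res 0.0014
ledge xy [ 0.0796 -0.0733] front past edge 0.0345 rel yaw 0.013 res 0.0017
side pin tip y+ [[0.13423207 0.15717076]]
scene tips [[ 0.1311162  -0.15839955]
 [ 0.13365361  0.00238852]]
finger front at stop [[ 0.02401492 -0.08127126]]
```

The front is about 35 mm past the edge, square within about 0.01 rad, and the arm is clear, so I'm handing in.

```bash
python3 -c "
from cell import env
print(env.sign_off())"
```

```text
the job is handed in; nothing more can be done
None
```

The plate was pushed until its front end sat about 35 mm past the edge, square to within about 0.01 rad by camera; the arm withdrew clear of everything and I handed the job in, but sign-off returned no verdict.

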